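# Hold a light-box shutter open at the set mark

## Robot

A 6-joint arm with a two-finger parallel gripper is mounted at the origin on a cart in front of the work surface, level with it; the furniture and walls round the work are solid. World frame = base frame: x ahead of the robot, y to its left, z up, the work surface at z = 0. Lengths are in m, angles in degrees, forces in N, time in s.
With the tool pointing down it reaches from about 0.3 to 0.875 m from the base axis. Payload 6.4 kg.
Tool frame: the origin (TCP) lies at the very end of the fingers, on their centre line; the grasp point (between the pads) lies 19 mm behind it (ctrl.grasp_offset is the distance from the TCP to the grasp point, in m); z points along the fingers, y is the line along which they close (so a half turn about z gives the same grasp; the last joint's range is limited). The gripper opens to 88 mm and grips with 3 to 60 N. Pads are 18 mm wide; open, the fingers measure 123 mm over their backs; the gripper's body (75 mm by 187 mm) begins 45 mm behind the grasp point.
Start: joints at [-82.351, 10.359, 92.074, -0, 77.567, -11.82], TCP at [0.192, -0.542, 0.239] pointing down, gripper open.
Joint ranges: [-171.53, 171.53], [-51.25, 118.39], [17.06, 147.69], [-65.23, 245.23], [0, 150.52], [-178.68, 178.68]. Speed limits (degrees/s): [147.25, 147.25, 172.46, 180, 180, 180].

## Interface

Orientations are given as [roll, pitch, yaw] about the fixed x, y, z axes, in that order (R = Rz(yaw) Ry(pitch) Rx(roll)).
In Python, from bench import ctrl gives the robot as it stands.
- The arm moves only by the tool step_arm, never from a script. Its argument "rows" is a list of rows, each an object with "slide": the shift along the tool's x, y, z in units of 500 mm (1.0 is 500 mm), a list of three; "turn": the turn, a rotation vector about the tool's x, y, z in units of 360 degrees (1.0 is 360 degrees), a list of three. A call has 1 to 10 rows; each row is the pose to reach, as a shift and turn from the pose commanded when the call began, along the tool's axes at that moment, turning the shorter way round; what a row does not reach only later rows make up. A row lasts 1/12 s, in which the tool goes at most 41.7 mm and 7.16 degrees, less where a joint would pass 70% of its speed; a pose out of reach is approached as far as the arm can. A call with a number of a shift or a turn outside -1 to 1 is refused whole. A call with a gripper value outside its range is refused whole. "hand" is the finger opening in mm, from 0 to 88.1, set as the call begins (left out, the last holds). The fingers move at their own pace and stop on an object; "grip_force" is the grip in N (left out, the last holds). Time passes only in rows, so rows that repeat a pose let the fingers close. It gives the time, the measured TCP pose, the force, the opening and the grip force at its end, in the units of the state.
- ctrl.read_state(): the state, without advancing time (a new reading comes with each control period).
- ctrl.capture(name): name is "side" or "top"; returns a dict with "pixels" (400x640x3 uint8, red, green, blue), "K" (3x3 intrinsics, pixels), "k1" (the pictures are not rectified: a ray, as slopes to the right and down, at radius r is drawn at 1 + k1 r^2 times it, then the intrinsics apply), "T" (4x4, takes a point from camera to world coordinates). Camera axes: x right, y down, z forward; pixel columns grow to the right and rows downward; lengths in m; the calibration is good to about 2 mm. A picture is of the moment at which its call begins. There is no depth.
- ctrl.job_done(): hands the job in; it is judged then, once.
The state is a dict: "time": time; "q": joint angles; "joint_velocities": joint speeds; "effort": joint torques, N m; "position": TCP position; "eef_rot": TCP orientation; "contact_force": force on the tool from outside, world axes, zero at the start; "wrist_torque": the same for the moment, N m; "grip_width": opening from 0.0 (shut) to 1.0 (fully open); "grip_force": force on a finger pad.
Only numpy, scipy, OpenCV 4.12 (cv2) and the standard library are available. Lean on these libraries where they do the work, as an engineer would, in place of code of your own. Each camera call takes 0.05 s, during which the arm holds its last target. There are 200 camera calls.

## Task

Open the lid of the grey light box on the bench until it rests back on its stop. Then pull the spring-loaded shutter inside out by its knob until the shutter's pointer is level with the point of the small rider set on the scale rail, and keep holding it there: finish while still holding the knob, because the shutter springs shut if let go. Leave the rider where it is set and do not disturb the vials and the beaker standing beside the box.

Things in the scene. Friction and masses are not known exactly. Their poses are not given: they have to be found in the camera images.
- light_box: Low grey box fixed to the bench, 180 (x) x 160 (y) x 34 mm high with a dark deck on top, standing with its lid shut to begin with. Origin: centre of the underside, on the bench. Its x axis points away from the robot towards the lid hinge, y to the left along the hinge, z up; it stands at varying places and yaws.
- lid (a joint): Hinge of the lid, 0 shut, grows as it opens, 1.75 rad on its stop, leaning back past upright. The lid is a hollow grey cover 165 x 156 x 62 mm with 4 mm walls, about 0.3 kg, hinged along the box's y axis at its far lower edge; let go below about 1.2 rad it falls shut, beyond that it falls gently back on to its stop and stays.
- lid_hinge (a point): Point on the hinge axis, midway along it: 80 mm from the box's origin along the box's x, 36 mm above the bench. Does not move with the lid.
- lid_handle (a point): Centre of the lid's steel handle: round bar 10 mm thick along the box's y, 72 mm long, on two posts near the lid's front edge. Shut, the bar is 35 mm above the lid's top face, 133 mm above the bench, 135 mm nearer the robot than lid_hinge and 97 mm above it; it swings up and away round lid_hinge. The lid's top stays 35 mm from the bar, on the robot's side when the lid is upright.
- shutter_slide (a joint): Slide of the shutter, m: 0 shut, where the spring holds it, grows as the shutter is pulled along the box's -x (towards the robot), at most 0.065. The spring pulls back with about 3 N at 0 and 9 N at full travel.
- shutter: Shutter: steel plate 90 x 54 x 4 mm on the deck with a black round upright knob, head 20 mm diameter and 29 mm high on a 12 mm neck, free all round once the lid is open. Origin: in the middle of the knob's head, on its axis, 72 mm above the bench, 10 mm nearer the robot than the box's origin when shut; head from 57 to 87 mm above the bench. Axes as the box's.
- shutter_pointer (a point): Tip of the steel pointer arm that sticks out of the shutter plate to the box's left (+y), 45 mm from the knob's axis and at the same box x as the knob, 41 mm above the bench; moves with the shutter.
- rider (a joint): Place of the rider along the scale rail, m, set somewhere between 0.022 and 0.050 and stiff to move; measured like the shutter's slide, so that the pointer is level with the rider's point when joint shutter_slide equals joint rider.
- rider_point (a point): Point of the rider, a small aluminium block 12 x 14 mm with a screw head, top 49 mm above the bench, on the rail left of the shutter; the point looks towards the shutter, 49 mm left of the box's middle line, 41 mm above the bench. Level means the same place along the box's x.
- vial_a: Small glass vial with black cap, 23 mm diameter, 59 mm high, loose beside the box; origin at its underside. Leave alone.
- vial_b: A second such vial, the same size, loose beside the box; origin at its underside. Leave alone.
- beaker: Clear beaker 61 x 64 x 72 mm, loose beside the box; origin at its underside. Leave alone.

How it is judged (in metres and radians):
On the way, in this order (a step that is already met when the one before it is completed fails the run):
1. the lid is open and rests on its stop (value of joint lid above 1.68 rad and velocity of joint lid below 0.1 rad/s), for 0.2 s.
2. the shutter is pulled out by its knob to the rider's mark (x of shutter_pointer in the frame of rider_point between -0.005 and 0.005 m and contact force between the fingers and shutter above 1 N and distance between the grasp point and shutter below 0.035 m), for 0.2 s.
At the end, for the whole second after the job is handed in: The lid rests open on its stop (over 1.68 rad); the shutter's pointer is within 5 mm of level with the rider's point, along the slide, and still (under 10 mm/s); the fingers are holding the shutter's knob (over 1 N, the grasp point within 35 mm of the middle of its head) and go on holding it (all of step 2 and value of joint lid above 1.68 rad and velocity of joint shutter_slide between -0.01 and 0.01 m/s); the arm keeps its last pose, push and grip.
It fails at once if the rider is shifted on its rail (over 4 mm) (distance of rider_point from where it was at the start of the episode above 0.004 m).
It fails at once if a vial or the beaker is moved by more than 15 mm or tipped (distance of any of vial_a, vial_b, beaker from where it was at the start of the episode above 0.015 m or angle between any of vial_a, vial_b, beaker's own z axis and vertical above 0.5 rad).
It also fails if it takes over 48 s, if anything falls off the work surface, if the arm or the gripper's body presses on something with over 40 N, if the wrist force passes 120 N, or if a joint passes its speed limit or range.

## Working session

There is one attempt and no reset: what is moved stays moved. The work goes in short steps, Python scripts to look and compute and a tool call to move; the robot and the scene stay as the last step left them, time stands still between calls to the robot, and variables do not carry over. Pictures are saved under pics/ and viewed, at most 10 in all, crops included, and the job is handed in when it is done.

Besides the shell and the picture viewer there is one more tool, called after "Emit:" by a JSON object that holds its "fn" and its "kwargs", one argument or row to a line. step_arm: Moves the arm, as the interface text tells. Shifts and turns lie within -1 to 1; 1 stands for 500 mm of shift or 360 degrees of turn. Its arguments: {"type":"object","properties":{"rows":{"type":"array"},"hand":{"type":"number"},"grip_force":{"type":"number"}},"required":["rows"]}

```bash
mkdir -p pics; ls; cat > h.py <<'E'
import numpy as np, cv2
from scipy.spatial.transform import Rotation as R
from bench import ctrl
def grab(n,f):
    c=ctrl.capture(n); cv2.imwrite('pics/'+f,cv2.cvtColor(c['pixels'],cv2.COLOR_RGB2BGR)); return c
def ray(c,uv):
    K=c['K']; d=np.array([(uv[0]-K[0,2])/K[0,0],(uv[1]-K[1,2])/K[1,1]]); s=d.copy()
    for _ in range(20): s=d/(1+c['k1']*(s@s))
    T=np.array(c['T']); return T[:3,3],T[:3,:3]@np.r_[s,1]
def plane(c,uv,z):
    o,d=ray(c,uv); return o+d*(z-o[2])/d[2]
def proj(c,p):
    T=np.array(c['T']); q=T[:3,:3].T@(np.array(p)-T[:3,3]); s=q[:2]/q[2]; s=s*(1+c['k1']*(s@s)); return (c['K']@np.r_[s,1])[:2]
def rows_to(p,rpy):
    "shift/turn in tool units from measured pose"
    s=ctrl.read_state(); R0=R.from_euler('xyz',s['eef_rot'],degrees=True)
    print('slide',np.round(R0.inv().apply(np.array(p)-s['position'])/.5,4),'turn',np.round((R0.inv()*R.from_euler('xyz',rpy,degrees=True)).as_rotvec()/(2*np.pi),4))
E
python3 - <<'E'
from h import *
s=ctrl.read_state(); print(s)
for n in('top','side'):
    c=grab(n,n+'0.png'); print(n,c['K'],c['k1'],np.round(c['T'],3))
a=cv2.imread('pics/top0.png');b=cv2.imread('pics/side0.png')
E
```

```text
pics
{'time': 0.0, 'q': array([-8.23512399e+01,  1.04027334e+01,  9.21301629e+01,  2.14126158e-03,
        7.75683170e+01, -1.18201089e+01]), 'joint_velocities': array([ 0.04184128,  0.02773487,  0.13227826,  0.04107576, -0.04615712,
       -0.03168869]), 'effort': array([ 1.98060081e-05, -4.33871233e+01, -3.41852117e+01,  7.02596828e-02,
        3.86181416e-02, -1.36493795e-04]), 'position': array([ 0.19159998, -0.54157728,  0.2378145 ]), 'eef_rot': array([-1.79901361e+02, -2.27784097e-02,  1.94683866e+01]), 'contact_force': array([ 0.34037428, -0.31571525, -0.23545006]), 'wrist_torque': array([ 0.0024807 ,  0.00994892, -0.00312916]), 'grip_force': 0.0, 'grip_width': 0.9917837673803248}
top [[431.94832685   0.         316.69375498]
 [  0.         431.94832685 197.08850266]
 [  0.           0.           1.        ]] 0.03166672732498378 [[-0.014 -0.992  0.128  0.465]
 [-1.     0.016  0.017  0.061]
 [-0.019 -0.128 -0.992  0.984]
 [ 0.     0.     0.     1.   ]]
side [[443.91406222   0.         321.85072012]
 [  0.         443.91406222 204.60616612]
 [  0.           0.           1.        ]] -0.0034242941157544143 [[-1.    -0.022 -0.003  0.557]
 [-0.012  0.663 -0.749  0.951]
 [ 0.018 -0.749 -0.663  0.871]
 [ 0.     0.     0.     1.   ]]
```

View pics/top0.png

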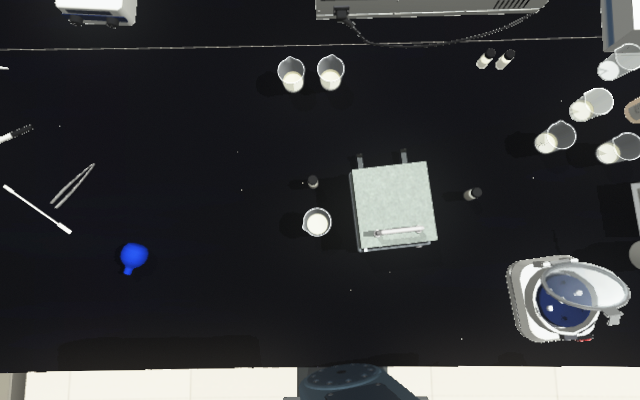

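View pics/side0.png

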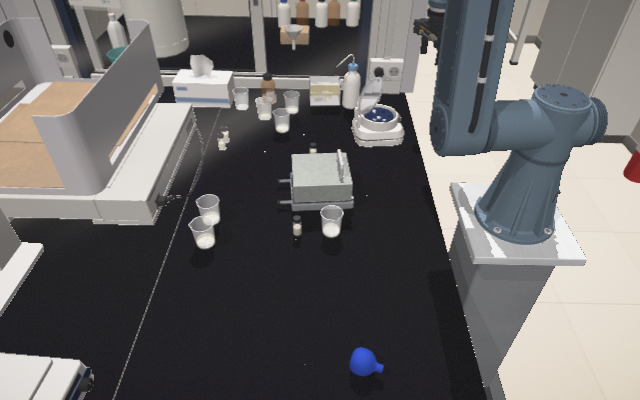

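The top view shows the lid top with corners at about (350,170), (428,161), (437,240) and (357,250), and the handle at about (395,232). The vials are at (313,181) and (472,194), and the beaker is at (316,222). The side view agrees with this.

```bash
python3 - <<'E'
from h import *
c=ctrl.capture('top'); im=c['pixels']
hsv=cv2.cvtColor(im,cv2.COLOR_RGB2HSV)
m=((im.min(2)>120)).astype(np.uint8); m[:, :340]=0;m[:,445:]=0;m[:150]=0;m[260:]=0
m=cv2.morphologyEx(m,cv2.MORPH_CLOSE,np.ones((9,9)));m=cv2.morphologyEx(m,cv2.MORPH_OPEN,np.ones((7,7)))
k=max(cv2.findContours(m,0,2)[0],key=cv2.contourArea)
w=np.array([plane(c,p[0].astype(float),.098)[:2] for p in k])
r=cv2.minAreaRect((w*1000).astype(np.float32)); print(r, cv2.boxPoints(r))
print(im[200,390],im[232,400],im[245,400])
for u in [(313,181),(472,194)]: print(plane(c,u,.05))
print('beaker',plane(c,(316,222),.036))
cr=cv2.resize(im[145:265,295:495],None,fx=4,fy=4,interpolation=2); cv2.imwrite('pics/c1.png',cr[:,:,::-1])
E
```

```text
((560.3101196289062, -82.39823913574219), (175.98011779785156, 157.9652862548828), 4.628180980682373) [[ 466.23392    -10.77298  ]
 [ 478.98      -168.2232   ]
 [ 654.38635   -154.0235   ]
 [ 641.64026      3.4267273]]
[207 218 208] [199 201 196] [ 94 100 101]
[0.6214503  0.08417722 0.05      ]
[ 0.58698736 -0.25890153  0.05      ]
beaker [0.53241734 0.07911254 0.036     ]
```

View pics/c1.png

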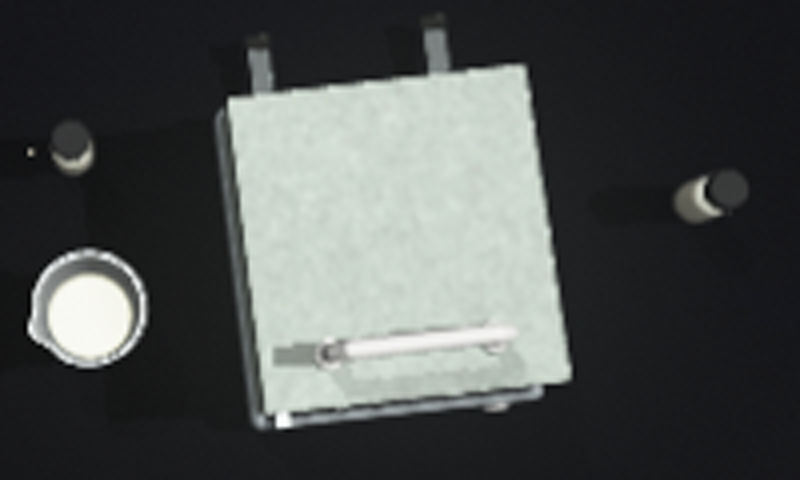

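The crop gives the lid corners at full-image (352,169.5), (426.5,161), (438,240) and (361,248). The handle bar runs from (376,233) to (424,227.5).

```bash
python3 - <<'E'
from h import *
c=ctrl.capture('top')
P=[plane(c,u,.098) for u in [(352,169.5),(426.5,161.2),(438,240),(361.2,248)]]
P=np.array(P)[:,:2]; print(P.round(4)); FL,FR,NR,NL=P
for a,b in((FL,NL),(FR,NR)): d=a-b; print('x',np.linalg.norm(d),np.degrees(np.arctan2(d[1],d[0])))
for a,b in((FL,FR),(NL,NR)): d=a-b; print('y',np.linalg.norm(d),np.degrees(np.arctan2(-d[0],d[1])))
H=[plane(c,u,.133)[:2] for u in [(376.2,233.2),(423.8,227.5)]]; d=H[0]-H[1]
print(H,np.mean(H,0),np.linalg.norm(d),np.degrees(np.arctan2(-d[0],d[1])))
yaw=np.radians(6); ex=np.array([np.cos(yaw),np.sin(yaw)])
O=P.mean(0)+.0025*ex; print('O',O,'hinge',O+.08*ex,'handle',O-.055*ex)
E
```

```text
[[ 0.6363  0.0014]
 [ 0.651  -0.1533]
 [ 0.4879 -0.1689]
 [ 0.4738 -0.0132]]
x 0.16317493032316954 5.161980462176822
x 0.1638299513015728 5.445146120704584
y 0.15543473795249463 5.4198831684383535
y 0.15624284293807222 5.1790795024417555
[array([ 0.50179991, -0.04044635]), array([ 0.51163386, -0.13352851])] [ 0.50671689 -0.08698743] 0.09360018642564073 6.030817384287213
O [ 0.56469907 -0.08323409] hinge [ 0.64426082 -0.07487181] handle [ 0.51000036 -0.08898316]
```

```bash
python3 - <<'E'
from h import *
c=ctrl.capture('top'); print(proj(c,ctrl.read_state()['position']))
c=ctrl.capture('side'); print(proj(c,ctrl.read_state()['position']))
rows_to([.51,-.0885,.30],[180,0,95.35])
s=ctrl.read_state(); print(s['time'])
E
```

```text
[715.50193343 426.46084288]
[429.07180843  58.30404023]
slide [ 0.9026 -0.6429 -0.1227] turn [-1.000e-04 -1.000e-04 -2.108e-01]
0.3
```

Emit:
{"fn": "step_arm", "kwargs": {
  "rows": [
    {"slide": [0.06,-0.04,-0.08],"turn": [0,0,-0.018]},
    {"slide": [0.12,-0.09,-0.123],"turn": [0,0,-0.036]},
    {"slide": [0.18,-0.13,-0.123],"turn": [0,0,-0.054]},
    {"slide": [0.24,-0.17,-0.123],"turn": [0,0,-0.072]},
    {"slide": [0.3,-0.21,-0.123],"turn": [0,0,-0.09]},
    {"slide": [0.36,-0.26,-0.123],"turn": [0,0,-0.108]},
    {"slide": [0.42,-0.3,-0.123],"turn": [0,0,-0.126]},
    {"slide": [0.48,-0.34,-0.123],"turn": [0,0,-0.144]},
    {"slide": [0.54,-0.385,-0.123],"turn": [0,0,-0.16]},
    {"slide": [0.6,-0.43,-0.123],"turn": [0,0,-0.178]}
  ],
  "hand": 60
}}

```text
time: 1.13
position: [0.4035, -0.2378, 0.3004]
eef_rot: [180.0, 0.0, 83.8]
contact_force: [0.7, -0.4, -0.2]
grip_width: 0.682
grip_force: 0.0
```

```bash
python3 - <<'E'
from h import *
rows_to([.5085,-.0885,.22],[180,0,95.35])
E
```

```text
slide [0.3195 0.1765 0.1608] turn [ 0.0001  0.0001 -0.032 ]
```

Emit:
{"fn": "step_arm", "kwargs": {
  "rows": [
    {"slide": [0.053,0.03,0],"turn": [0,0,-0.01]},
    {"slide": [0.107,0.06,0.0],"turn": [0,0,-0.02]},
    {"slide": [0.16,0.09,0.03],"turn": [0,0,-0.032]},
    {"slide": [0.213,0.118,0.06],"turn": [0,0,-0.032]},
    {"slide": [0.266,0.147,0.1],"turn": [0,0,-0.032]},
    {"slide": [0.3195,0.1765,0.13],"turn": [0,0,-0.032]},
    {"slide": [0.3195,0.1765,0.1608],"turn": [0,0,-0.032]},
    {"slide": [0.3195,0.1765,0.1608],"turn": [0,0,-0.032]},
    {"slide": [0.3195,0.1765,0.1608],"turn": [0,0,-0.032]}
  ]
}}

```text
time: 1.88
position: [0.5079, -0.0902, 0.2192]
eef_rot: [-179.9, -0.0, 95.1]
contact_force: [-0.3, -0.1, 0.6]
grip_width: 0.68
grip_force: 0.0
```

```bash
python3 - <<'E'
from h import *
s=ctrl.read_state();print(s['position'],s['eef_rot'])
rows_to([.5085,-.0885,.114],[180,0,95.35])
c=grab('side','s1.png')['pixels']; cv2.imwrite('pics/s1c.png',cv2.resize(c[60:260,220:480],None,fx=3,fy=3)[:,:,::-1])
E
```

```text
[ 0.50791147 -0.09022448  0.21918909] [-1.79880859e+02 -4.46857577e-02  9.51208722e+01]
slide [0.0032 0.0019 0.2104] turn [-0.0003 -0.0001 -0.0006]
```

View pics/s1c.png

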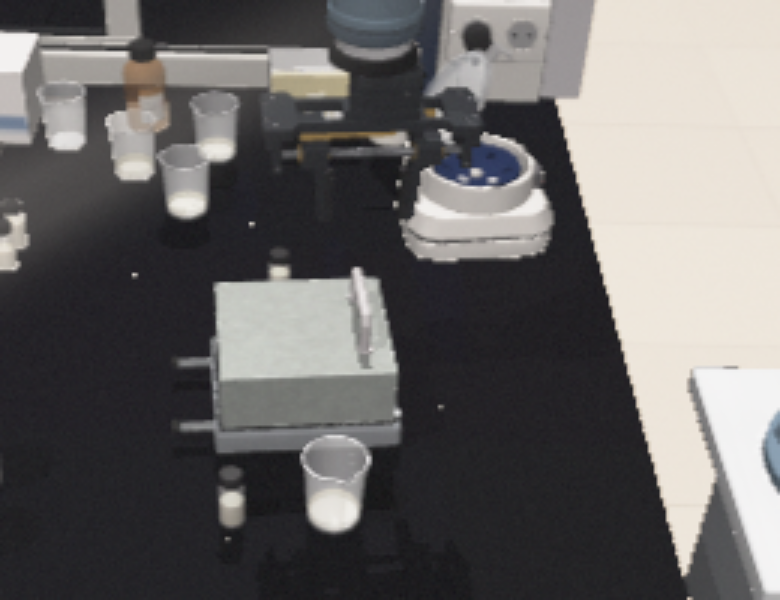

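The fingers straddle the handle bar in x, with the tips at about (325,215) and (410,210) in the crop and the bar at about (360,315) below them. I'll descend and close.

Emit:
{"fn": "step_arm", "kwargs": {
  "rows": [
    {"slide": [0.003,0.001,0.05],"turn": [0,0,0]},
    {"slide": [0.003,0.001,0.11],"turn": [0,0,0]},
    {"slide": [0.003,0.001,0.16],"turn": [0,0,0]},
    {"slide": [0.003,0.001,0.2],"turn": [0,0,0]},
    {"slide": [0.003,0.001,0.21],"turn": [0,0,0]},
    {"slide": [0.003,0.001,0.21],"turn": [0,0,0]}
  ]
}}

```text
time: 2.43
position: [0.5083, -0.0898, 0.1146]
eef_rot: [-179.9, -0.0, 95.0]
contact_force: [-0.7, 0.9, 0.5]
grip_width: 0.678
grip_force: 0.0
```

Emit:
{"fn": "step_arm", "kwargs": {
  "rows": [
    {"slide": [0,0,0],"turn": [0,0,0]},
    {"slide": [0,0,0],"turn": [0,0,0]},
    {"slide": [0,0,0],"turn": [0,0,0]},
    {"slide": [0,0,0],"turn": [0,0,0]},
    {"slide": [0,0,0],"turn": [0,0,0]},
    {"slide": [0,0,0],"turn": [0,0,0]},
    {"slide": [0,0,0],"turn": [0,0,0]},
    {"slide": [0,0,0],"turn": [0,0,0]}
  ],
  "hand": 0,
  "grip_force": 12
}}

```text
time: 3.1
position: [0.507, -0.0891, 0.1147]
eef_rot: [-179.7, -0.0, 95.1]
contact_force: [-14.8, -3.6, 10.8]
grip_width: 0.104
grip_force: 11.4
```

```bash
python3 - <<'E'
from h import *
s=ctrl.read_state();print(s['position'],s['eef_rot'],s['contact_force'],s['grip_force'],s['grip_width'])
a=np.radians(144.3)
for th in (8,16,24,32,40,48,56,64,72,80,88,96,100):
    b=a-np.radians(th); d=166.2*np.array([np.cos(b)-np.cos(a),np.sin(b)-np.sin(a)]); print(th,np.round(d/500,3))
E
```

```text
[ 0.50699582 -0.08912204  0.11468174] [-1.79725336e+02 -1.69372442e-02  9.51141683e+01] [-14.83989337  -3.6375122   10.75097321] 11.365860421210527 0.10390862488898323
8 [0.03  0.036]
16 [0.064 0.067]
24 [0.102 0.093]
32 [0.144 0.114]
40 [0.188 0.128]
48 [0.233 0.136]
56 [0.28  0.138]
64 [0.326 0.134]
72 [0.371 0.123]
80 [0.414 0.106]
88 [0.454 0.083]
96 [0.491 0.054]
100 [0.508 0.038]
```

Emit:
{"fn": "step_arm", "kwargs": {
  "rows": [
    {"slide": [0,-0.004,0],"turn": [0,0,0]},
    {"slide": [0,0.01,-0.018],"turn": [0,0,0]},
    {"slide": [0,0.026,-0.036],"turn": [0,0,0]},
    {"slide": [0,0.042,-0.052],"turn": [0,0,0]},
    {"slide": [0,0.06,-0.067],"turn": [0,0,0]},
    {"slide": [0,0.078,-0.081],"turn": [0,0,0]},
    {"slide": [0,0.098,-0.093],"turn": [0,0,0]},
    {"slide": [0,0.118,-0.104],"turn": [0,0,0]},
    {"slide": [0,0.14,-0.114],"turn": [0,0,0]},
    {"slide": [0,0.14,-0.114],"turn": [0,0,0]}
  ]
}}

```text
time: 3.93
position: [0.5809, -0.0821, 0.1728]
eef_rot: [179.9, -0.0, 95.1]
contact_force: [0.5, 0.6, -3.2]
grip_width: 0.102
grip_force: 12.1
```

```bash
python3 - <<'E'
from h import *
s=ctrl.read_state();print(s['position'],s['eef_rot'],s['contact_force'],s['grip_force'],s['grip_width'])
c=grab('side','s2.png')['pixels']; cv2.imwrite('pics/s2c.png',cv2.resize(c[60:260,220:480],None,fx=3,fy=3)[:,:,::-1])
E
```

```text
[ 0.58089815 -0.08206217  0.17282444] [ 1.79891599e+02 -4.46234326e-02  9.50997581e+01] [ 0.52771417  0.6148829  -3.21524028] 12.148787453770638 0.10208092710740765
```

View pics/s2c.png

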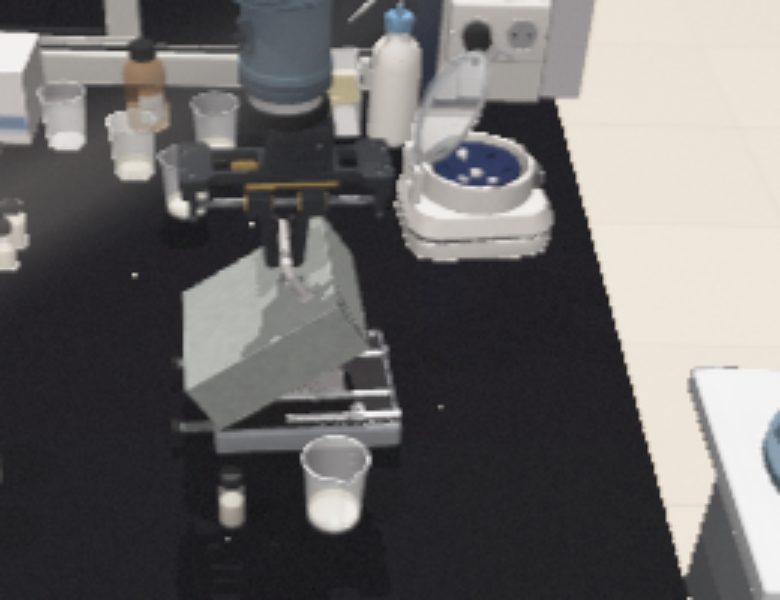

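The lid is held at about 32° open and the bar sits between the fingertips at about (290,255). I'll carry on round the arc to 80°.

Emit:
{"fn": "step_arm", "kwargs": {
  "rows": [
    {"slide": [0,0.022,-0.008],"turn": [0,0,0]},
    {"slide": [0,0.044,-0.014],"turn": [0,0,0]},
    {"slide": [0,0.067,-0.019],"turn": [0,0,0]},
    {"slide": [0,0.089,-0.022],"turn": [0,0,0]},
    {"slide": [0,0.113,-0.024],"turn": [0,0,0]},
    {"slide": [0,0.136,-0.024],"turn": [0,0,0]},
    {"slide": [0,0.159,-0.023],"turn": [0,0,0]},
    {"slide": [0,0.182,-0.02],"turn": [0,0,0]},
    {"slide": [0,0.205,-0.015],"turn": [0,0,0]},
    {"slide": [0,0.227,-0.009],"turn": [0,0,0]}
  ]
}}

```text
time: 4.82
position: [0.6916, -0.072, 0.1762]
eef_rot: [-179.9, -0.1, 95.1]
contact_force: [-1.5, 1.5, -2.3]
grip_width: 0.101
grip_force: 12.2
```

Emit:
{"fn": "step_arm", "kwargs": {
  "rows": [
    {"slide": [0,0.022,0.008],"turn": [0,0,0]},
    {"slide": [0,0.043,0.017],"turn": [0,0,0]},
    {"slide": [0,0.043,0.017],"turn": [0,0,0]}
  ]
}}

```text
time: 5.07
position: [0.7137, -0.07, 0.1669]
eef_rot: [-179.9, -0.1, 95.1]
contact_force: [-0.1, 3.0, -1.8]
grip_width: 0.102
grip_force: 12.0
```

```bash
python3 - <<'E'
from h import *
s=ctrl.read_state();print(s['position'],s['eef_rot'],s['contact_force'],s['grip_force'],s['grip_width'])
c=grab('side','s3.png')['pixels']; cv2.imwrite('pics/s3c.png',cv2.resize(c[60:260,220:480],None,fx=3,fy=3)[:,:,::-1])
E
```

```text
[ 0.71368389 -0.06998638  0.16691865] [-1.79937568e+02 -7.18054933e-02  9.51093638e+01] [-0.05794973  2.97625678 -1.83786545] 12.022637519985437 0.10186087982281294
```

View pics/s3c.png

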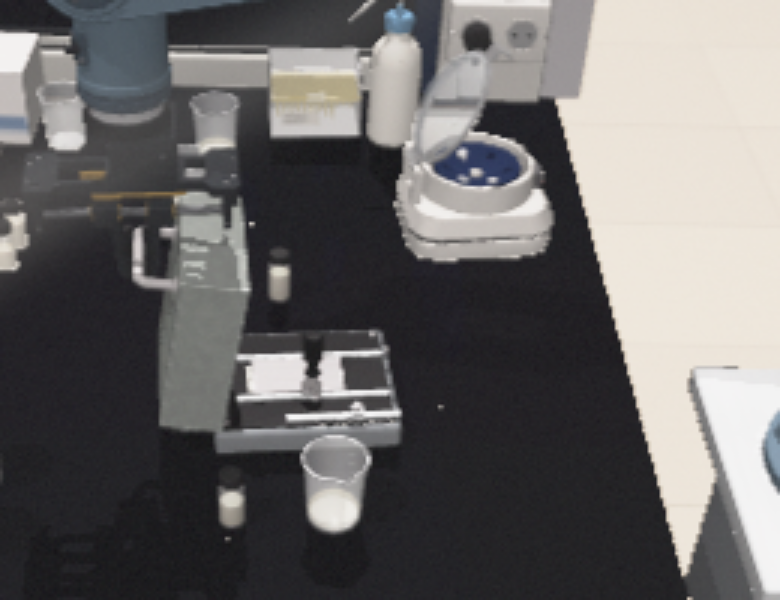

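The lid is nearly upright, with the knob (312,360) and the rider (358,410) now visible in the crop. I'll open the fingers slightly and lift off.

Emit:
{"fn": "step_arm", "kwargs": {
  "rows": [
    {"slide": [0,0,0],"turn": [0,0,0]},
    {"slide": [0,0,0],"turn": [0,0,0]},
    {"slide": [0,0.004,-0.04],"turn": [0,0,0]},
    {"slide": [0,0.006,-0.11],"turn": [0,0,0]},
    {"slide": [0,0.006,-0.18],"turn": [0,0,0]},
    {"slide": [0,0,-0.25],"turn": [0,0,0]},
    {"slide": [0,0,-0.25],"turn": [0,0,0]}
  ],
  "hand": 22
}}

```text
time: 5.7
position: [0.7158, -0.0723, 0.3044]
eef_rot: [179.2, 0.3, 95.0]
contact_force: [0.7, 0.1, 1.5]
grip_width: 0.251
grip_force: 0.0
```

```bash
python3 - <<'E'
from h import *
s=ctrl.read_state();print(s['position'],s['eef_rot'],s['contact_force'],s['grip_force'],s['grip_width'],s['q'])
c=grab('side','s4.png')['pixels']; cv2.imwrite('pics/s4c.png',cv2.resize(c[60:260,220:480],None,fx=3,fy=3)[:,:,::-1])
E
```

```text
[ 0.71577046 -0.07228618  0.30438004] [179.16988605   0.33685315  95.0392337 ] [0.6960387  0.14292191 1.4767275 ] 0.0 0.2510988378780161 [-1.51783117e+01  2.59046867e+01  6.47925597e+01 -2.92096177e-02
  8.84073774e+01 -2.02194020e+01]
```

View pics/s4c.png

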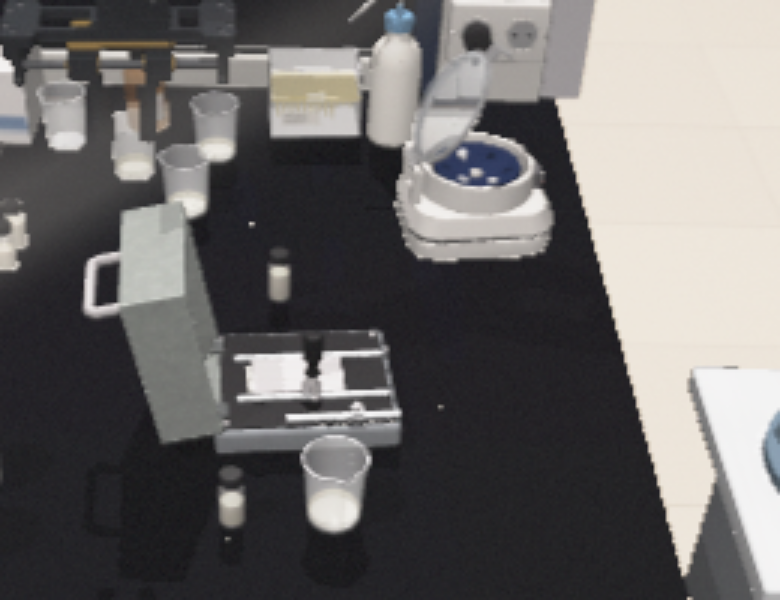

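The lid is fully back. I'll move nearer the robot, turn the tool to close along the box's y, and measure from the top view.

```bash
python3 - <<'E'
from h import *
rows_to([.39,-.095,.30],[180,0,5.2])
E
```

```text
slide [ 0.0113 -0.6516 -0.006 ] turn [ 0.0019 -0.0008  0.2496]
```

Emit:
{"fn": "step_arm", "kwargs": {
  "rows": [
    {"slide": [0,-0.06,0],"turn": [0,0,0.018]},
    {"slide": [0,-0.12,0],"turn": [0,0,0.036]},
    {"slide": [0,-0.19,0],"turn": [0,0,0.054]},
    {"slide": [0,-0.26,0],"turn": [0,0,0.072]},
    {"slide": [0,-0.33,0],"turn": [0,0,0.09]},
    {"slide": [0,-0.4,0],"turn": [0,0,0.108]},
    {"slide": [0.01,-0.47,0],"turn": [0,0,0.126]},
    {"slide": [0.011,-0.54,0],"turn": [0,0,0.144]},
    {"slide": [0.011,-0.6,0],"turn": [0,0,0.162]},
    {"slide": [0.011,-0.65,0],"turn": [0,0,0.18]}
  ],
  "hand": 60
}}

```text
time: 6.58
position: [0.3862, -0.0939, 0.2919]
eef_rot: [-180.0, 0.0, 29.9]
contact_force: [0.1, 0.5, 0.0]
grip_width: 0.678
grip_force: 0.0
```

Emit:
{"fn": "step_arm", "kwargs": {
  "rows": [
    {"slide": [0,0,0],"turn": [0,0,0.02]},
    {"slide": [0,0,0],"turn": [0,0,0.04]},
    {"slide": [0,0,0],"turn": [0,0,0.06]},
    {"slide": [0,0,0],"turn": [0,0,0.07]},
    {"slide": [0,0,0],"turn": [0,0,0.07]}
  ]
}}

```text
time: 7.0
position: [0.3881, -0.0942, 0.2923]
eef_rot: [180.0, 0.0, 4.9]
contact_force: [-0.4, 0.5, -0.8]
grip_width: 0.68
grip_force: 0.0
```

```bash
python3 - <<'E'
from h import *
s=ctrl.read_state();print(s['position'],s['eef_rot'])
c=grab('top','t5.png'); im=c['pixels']; cv2.imwrite('pics/t5c.png',cv2.resize(im[150:260,320:460],None,fx=5,fy=5,interpolation=2)[:,:,::-1])
O=np.array([.5637,-.0835]);ex=np.array([np.cos(.0925),np.sin(.0925)]);ey=np.array([-ex[1],ex[0]])
def pt(x,y,z): return proj(c,np.r_[O+x*ex+y*ey,z])
print('knobtop',pt(-.01,0,.087),'ptr',pt(-.01,.045,.041),'corners',[pt(a,b,.034).round(1) for a,b in((-.09,.08),(-.09,-.08))])
E
```

```text
[ 0.3881477  -0.09420817  0.29229095] [1.79993063e+02 2.26670185e-02 4.90371158e+00]
knobtop [394.02646129 208.83423518] ptr [370.16086736 213.16866728] corners [array([358.3, 251.6]), array([431.7, 243.8])]
```

View pics/t5c.png

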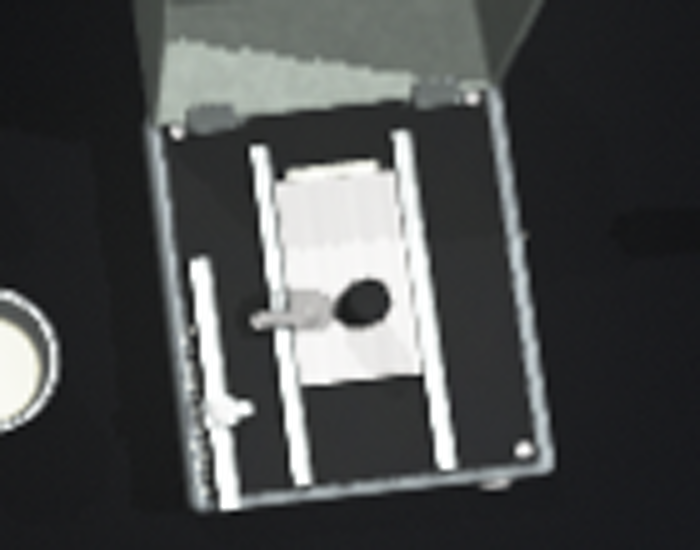

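The top view shows the knob head at crop (366,300), the pointer tip at (252,320) and the rider point at (253,408), all matching the predicted box pose.

```bash
python3 - <<'E'
from h import *
c=ctrl.capture('top'); ex=np.array([np.cos(.0925),np.sin(.0925)])
f=lambda u:(u[0]/5+320-.4,u[1]/5+150-.4)
p=plane(c,f((252,320)),.041)[:2]; r=plane(c,f((254,408)),.041)[:2]
k=plane(c,f((368,296)),.087)[:2]
print(p,r,k,(p-r)@ex, 'knob from ptr',p+.045*np.array([ex[1],-ex[0]]))
s=ctrl.read_state()
rows_to([.5535,-.0845,.150],[180,0,5.3]);rows_to([.5535,-.0845,.055],[180,0,5.3])
im=c['pixels']; print(im[224:240,364:374].sum(2)//3)
E
```

```text
[ 0.54864629 -0.03923731] [ 0.51027531 -0.03894678] [ 0.55384082 -0.0827179 ] 0.03818010833114124 knob from ptr [ 0.55280286 -0.08404493]
slide [0.3307 0.0106 0.2847] turn [-0.      0.0001 -0.0003]
slide [0.3308 0.0106 0.4747] turn [-0.      0.0001 -0.0003]
[[169  54  50  50  50  50  51  50  51  50]
 [183  67  50  49  51  51  51  50  51  50]
 [196  78  51  50  50  51  51  51  51  50]
 [212  90  50  51  51  50  50  50  52  51]
 [231 110  49  50  50  51  50  51  51  50]
 [248 220 139  68  49  50  51  52  50  51]
 [250 249 235 191 212 185  92  51  52  51]
 [248 246 250 249 253 250 157  54  52  51]
 [247 249 250 247 246 243 149  57  50  50]
 [244 247 251 193 123  88  54  49  51  50]
 [233 233 236 132  45  47  48  50  50  50]
 [232 179  84  48  45  49  50  50  51  51]
 [250 223 103  46  46  49  51  51  50  50]
 [253 249 144  47  47  49  50  50  50  51]
 [253 253 172  49  51  50  49  50  51  51]
 [253 253 171  49  49  50  51  50  51  50]]
```

Emit:
{"fn": "step_arm", "kwargs": {
  "rows": [
    {"slide": [0.08,0.003,0.02],"turn": [0,0,0]},
    {"slide": [0.16,0.006,0.04],"turn": [0,0,0]},
    {"slide": [0.24,0.009,0.06],"turn": [0,0,0]},
    {"slide": [0.32,0.01,0.08],"turn": [0,0,0]},
    {"slide": [0.33,0.01,0.15],"turn": [0,0,0]},
    {"slide": [0.33,0.01,0.22],"turn": [0,0,0]},
    {"slide": [0.33,0.01,0.285],"turn": [0,0,0]},
    {"slide": [0.33,0.01,0.285],"turn": [0,0,0]}
  ]
}}

```text
time: 7.77
position: [0.5489, -0.0828, 0.1427]
eef_rot: [-179.7, 0.7, 5.2]
contact_force: [-1.5, 0.1, -1.3]
grip_width: 0.683
grip_force: 0.0
```

```bash
python3 - <<'E'
from h import *
s=ctrl.read_state();print(s['position'],s['eef_rot'],s['contact_force'])
rows_to([.5533,-.0842,.055],[180,0,5.3])
E
```

```text
[ 0.5488889  -0.0827687   0.14274135] [-179.67466258    0.68944563    5.20183575] [-1.50900953  0.08836553 -1.27677344]
slide [0.0106 0.0046 0.1753] turn [-0.0009  0.0019 -0.0003]
```

Emit:
{"fn": "step_arm", "kwargs": {
  "rows": [
    {"slide": [0,0,0],"turn": [0,0,0]},
    {"slide": [0,0,0.04],"turn": [0,0,0]},
    {"slide": [0,0,0.08],"turn": [0,0,0]},
    {"slide": [0,0,0.12],"turn": [0,0,0]},
    {"slide": [0,0,0.15],"turn": [0,0,0]},
    {"slide": [0,0,0.17],"turn": [0,0,0]},
    {"slide": [0,0,0.17],"turn": [0,0,0]},
    {"slide": [0,0,0.17],"turn": [0,0,0]}
  ]
}}

```text
time: 8.43
position: [0.5547, -0.0851, 0.067]
eef_rot: [179.9, -0.1, 5.1]
contact_force: [0.1, 0.7, 0.8]
grip_width: 0.681
grip_force: 0.0
```

```bash
python3 - <<'E'
from h import *
s=ctrl.read_state();print(s['position'],s['eef_rot'],s['contact_force'])
rows_to([.5533,-.0842,.055],[180,0,5.3])
E
```

```text
[ 0.55467614 -0.0850518   0.06697674] [ 1.79947607e+02 -1.06864524e-01  5.08650240e+00] [0.06723419 0.71721417 0.84332892]
slide [-0.0026 -0.002   0.0239] turn [ 0.0001 -0.0003 -0.0006]
```

Emit:
{"fn": "step_arm", "kwargs": {
  "rows": [
    {"slide": [-0.001,-0.001,0.012],"turn": [0,0,0]},
    {"slide": [-0.001,-0.001,0.02],"turn": [0,0,0]},
    {"slide": [-0.001,-0.001,0.02],"turn": [0,0,0]},
    {"slide": [-0.001,-0.001,0.02],"turn": [0,0,0]},
    {"slide": [-0.001,-0.001,0.02],"turn": [0,0,0]},
    {"slide": [-0.001,-0.001,0.02],"turn": [0,0,0]},
    {"slide": [-0.001,-0.001,0.02],"turn": [0,0,0]},
    {"slide": [-0.001,-0.001,0.02],"turn": [0,0,0]},
    {"slide": [-0.001,-0.001,0.02],"turn": [0,0,0]},
    {"slide": [-0.001,-0.001,0.02],"turn": [0,0,0]}
  ],
  "hand": 0,
  "grip_force": 35
}}

```text
time: 9.27
position: [0.5532, -0.0842, 0.0555]
eef_rot: [180.0, -0.0, 5.1]
contact_force: [-1.0, 0.2, 2.1]
grip_width: 0.211
grip_force: 35.0
```

```bash
python3 - <<'E'
from h import *
s=ctrl.read_state();print(s['position'],s['eef_rot'],s['contact_force'],s['grip_force'],s['grip_width'])
E
```

```text
[ 0.55324611 -0.08420285  0.05553192] [ 1.79992606e+02 -1.82824576e-02  5.07063565e+00] [-0.98069378  0.1512794   2.13835651] 34.99997284146957 0.2107087972359954
```

Emit:
{"fn": "step_arm", "kwargs": {
  "rows": [
    {"slide": [-0.008,0,0],"turn": [0,0,0]},
    {"slide": [-0.016,0,0],"turn": [0,0,0]},
    {"slide": [-0.026,0,0],"turn": [0,0,0]},
    {"slide": [-0.036,0,0],"turn": [0,0,0]},
    {"slide": [-0.046,0,0],"turn": [0,0,0]},
    {"slide": [-0.056,0,0],"turn": [0,0,0]},
    {"slide": [-0.066,0,0],"turn": [0,0,0]},
    {"slide": [-0.074,0,0],"turn": [0,0,0]},
    {"slide": [-0.076,0,0],"turn": [0,0,0]},
    {"slide": [-0.076,0,0],"turn": [0,0,0]}
  ]
}}

```text
time: 10.1
position: [0.5155, -0.0879, 0.0556]
eef_rot: [180.0, -0.1, 5.0]
contact_force: [6.4, -0.3, -3.3]
grip_width: 0.211
grip_force: 35.0
```

```bash
python3 - <<'E'
from h import *
s=ctrl.read_state();print(s['position'],s['eef_rot'],s['contact_force'],s['grip_force'],s['grip_width'])
c=grab('side','s6.png')['pixels']; 
O=np.array([.5637,-.0835]); cv2.imwrite('pics/s6c.png',cv2.resize(c[160:220,285:365],None,fx=9,fy=9,interpolation=2)[:,:,::-1])
E
```

```text
[ 0.5154993  -0.08788279  0.0555939 ] [ 1.79954124e+02 -1.14274870e-01  5.04220001e+00] [ 6.40634241 -0.26134948 -3.28035589] 35.00055683834944 0.21121830684451043
```

View pics/s6c.png

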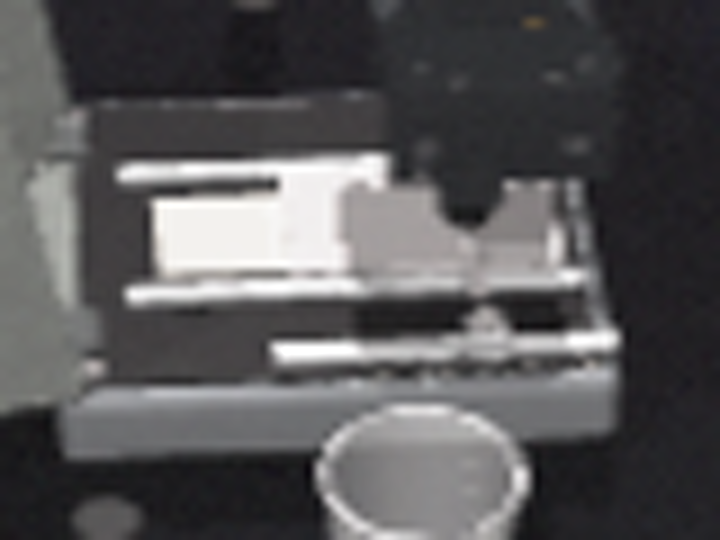

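The shutter is out: the pointer is at about crop (478,265) and the rider point at about (487,310), which looks nearly level. I'll check the pixels numerically.

```bash
python3 - <<'E'
from h import *
c=ctrl.capture('side'); im=c['pixels'].astype(int).sum(2)//3
print('cols 330..347'); 
for v in range(184,200): print(v,im[v,330:348])
O=np.array([.5637,-.0835]);ex=np.array([np.cos(.0925),np.sin(.0925)]);ey=np.array([-ex[1],ex[0]])
for X in (-.048,-.043,-.053): print(X,[proj(c,np.r_[O+X*ex+y*ey,.041]).round(2) for y in(.03,.045,.049)])
E
```

```text
cols 330..347
184 [161 160 161 156 108  48  38  37  48 109 128 131 128 130 128 128 124  91]
185 [158 158 157 158 154 134 105  83 111 128 131 130 130 131 129 130 139 102]
186 [161 160 160 160 159 159 152 137 129 131 131 131 132 131 131 131 220 170]
187 [161 160 160 160 161 161 177 167 136 146 157 158 156 157 157 157 222 171]
188 [158 158 159 160 158 159 167 163 126 142 159 157 158 157 159 158 212 158]
189 [175 173 175 175 178 176 167 159 146 159 167 166 164 165 145 158 179 148]
190 [158 172 183 173 168 168 154 155 162 173 178 178 179 179 177 178 181 227]
191 [194 194 195 192 199 196 167 159 182 192 189 188 188 187 186 186 185 177]
192 [141 137 119 111 113 112  98 164 165 115  90  82  76  76  77  77  77  71]
193 [57 55 49 48 46 47 45 76 82 55 37 36 39 33 32 35 35 56]
194 [ 35  37  34  35  37  35  37  69 138 134  87  46  32  34  37  38  36  55]
195 [ 38  34  36  33  36  34  83 140 163 166 129  69  37  34  34  32  31  33]
196 [ 34  35  35  34  38  34  63 132 152 142 165 117  33  34  32  29  27  50]
197 [102 102 101 102 136 158 149 174 190 193 203 169 162 172 170 170 170 172]
198 [176 176 171 167 171 175 164 164 166 166 164 163 188 203 199 196 194 195]
199 [188 172 186 193 183 150 114 140 158 167 173 133 109 113 108 100  97  95]
-0.048 [array([335.78, 189.05]), array([336.31, 192.32]), array([336.45, 193.2 ])]
-0.043 [array([334.09, 189.12]), array([334.61, 192.39]), array([334.75, 193.27])]
-0.053 [array([337.47, 188.99]), array([338.01, 192.26]), array([338.16, 193.14])]
```

Emit:
{"fn": "step_arm", "kwargs": {
  "rows": [
    {"slide": [-0.0025,0,0],"turn": [0,0,0]},
    {"slide": [-0.0025,0,0],"turn": [0,0,0]},
    {"slide": [-0.0025,0,0],"turn": [0,0,0]},
    {"slide": [-0.0025,0,0],"turn": [0,0,0]},
    {"slide": [-0.0025,0,0],"turn": [0,0,0]},
    {"slide": [-0.0025,0,0],"turn": [0,0,0]},
    {"slide": [-0.0025,0,0],"turn": [0,0,0]}
  ]
}}

```text
time: 10.78
position: [0.5145, -0.0879, 0.0556]
eef_rot: [180.0, -0.1, 5.1]
contact_force: [7.4, -0.0, -3.1]
grip_width: 0.212
grip_force: 35.0
```

```bash
python3 - <<'E'
from h import *
c=grab('side','s7.png'); im=c['pixels'].astype(int).sum(2)//3
for v in range(190,197): print(v,im[v,332:344])
s=ctrl.read_state();print(s['position'],s['contact_force'],s['grip_force'],s['grip_width'],s['time'])
cv2.imwrite('pics/s7c.png',cv2.resize(c['pixels'][150:225,240:345+15],None,fx=6,fy=6,interpolation=2)[:,:,::-1])
E
```

```text
190 [183 174 168 168 165 170 172 174 177 179 179 179]
191 [195 193 199 194 193 184 166 152 175 187 188 188]
192 [120 110 111 112 103 120 144 115  88  81  77  75]
193 [48 46 46 46 44 52 88 66 35 35 32 36]
194 [ 33  35  35  38  35  67 140 135  86  42  36  36]
195 [ 32  33  32  37  83 140 165 165 129  69  34  33]
196 [ 35  37  35  33  63 133 152 142 166 117  33  34]
[ 0.51453339 -0.08795193  0.05558269] [ 6.49070587  0.02387491 -2.14997503] 35.00058720528614 0.2141032460747262 10.8333
```

View pics/s7c.png

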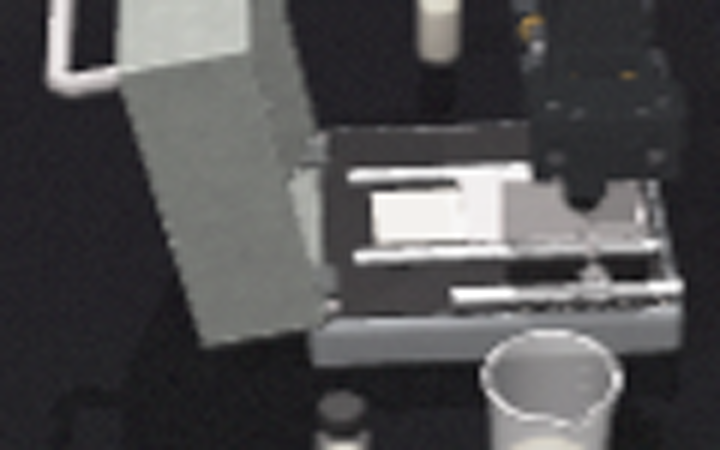

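The lid is open on its stop, and the pointer tip (column about 338.2) is level with the rider point (about 338.5) to within 1 mm. I'll check that the hold is steady.

Emit:
{"fn": "step_arm", "kwargs": {
  "rows": [
    {"slide": [0,0,0],"turn": [0,0,0]},
    {"slide": [0,0,0],"turn": [0,0,0]},
    {"slide": [0,0,0],"turn": [0,0,0]},
    {"slide": [0,0,0],"turn": [0,0,0]},
    {"slide": [0,0,0],"turn": [0,0,0]},
    {"slide": [0,0,0],"turn": [0,0,0]},
    {"slide": [0,0,0],"turn": [0,0,0]},
    {"slide": [0,0,0],"turn": [0,0,0]},
    {"slide": [0,0,0],"turn": [0,0,0]},
    {"slide": [0,0,0],"turn": [0,0,0]}
  ]
}}

```text
time: 11.67
position: [0.5145, -0.088, 0.0556]
eef_rot: [180.0, -0.1, 5.1]
contact_force: [6.2, 0.1, -3.0]
grip_width: 0.209
grip_force: 35.0
```

```bash
python3 - <<'E'
from h import *
c=ctrl.capture('side'); im=c['pixels'].astype(int).sum(2)//3
for v in range(191,196): print(v,im[v,332:344])
s=ctrl.read_state();print(s['position'],s['contact_force'],s['grip_force'],s['grip_width'])
if s['grip_force']>20 and im[193,338]>75: print(ctrl.job_done())
E
```

```text
191 [194 193 199 195 192 184 166 152 177 188 188 187]
192 [120 111 113 113 102 121 145 114  88  80  76  75]
193 [51 45 47 45 44 49 86 68 39 35 36 34]
194 [ 33  34  35  38  36  67 138 134  87  45  35  34]
195 [ 37  34  33  37  84 139 164 165 129  72  34  33]
[ 0.51450857 -0.08794297  0.05555617] [ 5.96943838 -0.04419965 -1.62253841] 35.000623247469775 0.21229711069915846
the job is handed in; nothing more can be done
None
```

I handed the job in at about 11.7 s: in the last camera views the lid is open on its stop, the pointer is level with the rider's point to about 1 mm, and the gripper is still holding the knob at 35 N; no verdict came back.

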